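# Weigh the bottle carrier on its spring scale

### The job

Weigh the bottle carrier with the spring scale built into its handle. Take the black grip and, with the carrier still standing on the table, draw the scale out to its broad ring (20 mm) and hold it there for a second; then lift the carrier gently straight up by the grip until its feet are about 5 cm clear of the table, bottles upright in it and nothing else disturbed. Finish while still holding it there by the grip, hanging level and still so that the scale can be read; do not put it down or let go.

Things in the scene. Friction and masses are not known exactly. Their poses are not given: they have to be found in the camera images.
- carrier: Loose plywood bottle tray, 110 mm (its x) by 200 mm (its y), 45 mm high on four 5 mm rubber feet, with a middle partition; inner floor 11 mm up. Origin: centre of the underside of the feet, so z is the clearance over the table; z up. A 12 mm steel post stands in its middle (stop collar 75 mm up) and carries the spring scale. Weighs 0.5 to 0.65 kg with bottles and scale.
- scale (a joint): How far the scale's sleeve is drawn up the post (m): 0 at rest on the collar, 0.055 end stop. Sprung back, 120 N/m, 8 N s/m. Dark rings each 10 mm on the post are laid bare by the sleeve's lower edge; the second is broad (4 mm), wholly bare at 0.020. Under the full weight it stands at 0.037 to 0.049: the carrier leaves the table only once the grip has risen that much.
- scale_grip (a point): Centre of the black grip on top of the sleeve: flat-sided block 26 mm thick (carrier's x), 56 mm long (carrier's y), 40 mm high, always parallel to the carrier and over its middle; axes as the carrier's. At rest 152 mm above the carrier's underside. Under it is the aluminium sleeve, 20 mm across. Take its flat sides from above.
- jar: Amber varnish jar with a pale screw cap, 52 mm across, 73 mm high, loose in one half of the carrier, about 52 mm from its middle along its y (either end). Origin: centre of its underside, z up.
- ink: Small black ink bottle, 42 mm across, 60 mm high, loose in the other half of the carrier. Origin: centre of its underside, z up.
- tape: Bystander: roll of masking tape lying flat, 104 mm across, 25 mm high, to the right of the carrier. Origin: centre of its underside.
- dropper: Bystander: dropper ink bottle, 42 mm across, 95 mm high, to the left of the carrier. Origin: centre of its underside.
- eraser: Bystander: eraser 25 x 43 x 15 mm lying to the right of the carrier. Origin: centre of its underside.
Things that resemble listed ones, but are neither listed nor needed, are in the scene too. There is more than one size of the carrier; the job needs the larger. What is shaped like the jar but purple is not meant.

How it is judged:
On the way:
1. the scale is held drawn out to its broad ring (15 to 25 mm) for half a second while the carrier still stands on the table (value of joint scale between 0.015 and 0.025 m and height (world z) of carrier below 0.003 m and angle between carrier's own z axis and vertical below 0.05 rad and contact force between the fingers and carrier above 1 N), for 0.5 s.
At the end, for the whole second after the job is handed in: Fingers hold the scale: carrier feet 30-75 mm up, within 85 mm of its start, tilt under 0.07 rad, slower than 15 mm/s and 0.1 rad/s; scale still at 33-53 mm; both bottles upright (0.15 rad) on the carrier floor; bystanders within 20 mm of their places (height (world z) of carrier between 0.03 and 0.075 m and distance of carrier from where it was at the start of the episode below 0.085 m and angle between carrier's own z axis and vertical below 0.07 rad and linear speed of carrier below 0.015 m/s and angular speed of carrier below 0.1 rad/s and value of joint scale between 0.033 and 0.053 m and velocity of joint scale between -0.01 and 0.01 m/s and contact force between the fingers and carrier above 1 N and angle between each of jar, ink's own z axis and vertical below 0.15 rad and z of each of jar, ink in the frame of carrier below 0.02 m and horizontal distance between each of jar, ink and carrier below 0.09 m and distance of each of tape, dropper, eraser from where it was at the start of the episode below 0.02 m); the arm keeps its last pose, push and grip.
It fails at once if the carrier is jerked (faster than 0.3 m/s) or tilted by more than 0.25 rad (linear speed of carrier above 0.3 m/s or angle between carrier's own z axis and vertical above 0.25 rad).
It fails at once if a bottle in the carrier is tipped (over 0.35 rad) (angle between any of jar, ink's own z axis and vertical above 0.35 rad).
It fails at once if a bystander is moved by more than 20 mm (distance of any of tape, dropper, eraser from where it was at the start of the episode above 0.02 m).
It also fails if it takes over 38 s, if anything falls off the work surface, if the arm or the gripper's body presses on something with over 40 N, if the wrist force passes 120 N, or if a joint passes its speed limit or range.

### The arm

A 6-joint arm with a two-finger parallel gripper is mounted at the origin on the work surface; the furniture and walls round the work are solid. World frame = base frame: x ahead of the robot, y to its left, z up, the work surface at z = 0. Lengths are in m, angles in rad, forces in N, time in s.
With the tool pointing down it reaches from about 0.35 to 0.775 m from the base axis. Payload 5.5 kg.
Tool frame: the origin (TCP) lies between the finger pads; the fingertips stand 17 mm ahead of it and the grasp point (between the pads) lies 2 mm behind it (env.finger_overhang is the distance from the TCP to the fingertips, in m); z points along the fingers, y is the direction in which the jaws open and shut (so a half turn about z gives the same grasp; the last joint's range is limited). The gripper opens to 85 mm and grips with 20 to 120 N. Pads are 22 mm wide; open, the fingers measure 114 mm over their backs; the gripper's body (76 mm by 85 mm) begins 54 mm behind the grasp point. The pads swing forward as they close: fully open they stand 13 mm farther back than shut.
Start: joints at [1.118, 0.313, 0.046, 1.304, 0, 1.431], TCP at [0.177, 0.547, 0.248] pointing down, gripper open.
Joint ranges: [-2.76, 2.76], [-0.86, 1.69], [-1.03, 1.26], [-2.2, 2.34], [-1.47, 1.5], [-3.14, 3.14]. Speed limits (rad/s): [2.57, 2.57, 3.14, 3.14, 3.14, 3.14].

### API

Orientations are given as a unit quaternion [w, x, y, z].
In Python, from workcell import env gives the robot as it stands. The module is installed in compiled form; this text tells all that it offers.
- The arm moves only by the tool arm_command, never from a script. Its argument "moves" is a list of rows, each a list of 5 numbers: the closure, from 0 (fully open) to 1 (shut), then the shift along the tool's x, y, z in mm, then the turn about the tool's z in rad. In form: [[fingers, dx, dy, dz, turn], ...]. A call has 1 to 12 rows; each row is the pose to reach, as a shift and turn from the pose commanded when the call began, along the tool's axes at that moment; what a row does not reach only later rows make up. A row lasts 1/10 s, in which the tool goes at most 50 mm and 8.59 degrees, less where a joint would pass 70% of its speed; a pose out of reach is approached as far as the arm can. A call with a gripper value outside its range is refused whole. The fingers move at their own pace and stop on an object; "squeeze" is the grip in N (left out, the last holds). Time passes only in rows, so rows that repeat a pose let the fingers close. It gives the time, the measured TCP pose, the force and the opening at its end, in the units of the state.
- env.get_state(): the state, without advancing time (a new reading comes with each control period).
- env.read_camera(name): name is "side" or "top"; returns (picture, depth): 384x512x3 uint8, blue, green, red; 384x512 float32, m along the optical axis (not along the pixel's ray), 0 where there is no reading.
- env.get_calibration(name): a dict with "fx", "fy", "cx", "cy" (pixels), "k1" (the pictures are not rectified: a ray, as slopes to the right and down, at radius r is drawn at 1 + k1 r^2 times it, then the intrinsics apply), "pose" (4x4, takes a point from camera to world coordinates). Camera axes: x right, y down, z forward; pixel columns grow to the right and rows downward; lengths in m; the calibration is good to about 2 mm. A picture is of the moment at which its call begins. get_calibration takes no time and is no camera call.
- env.hand_in(): hands the job in, once; it reports no verdict.
The state is a dict: "clock": time; "joint_pos": joint angles; "qvel": joint speeds; "tau": joint torques, N m; "tcp_pos": TCP position; "orientation": TCP orientation; "wrist_force": force on the tool from outside, world axes, zero at the start; "ft_torque": the same for the moment, N m; "finger_gap": finger opening in m.
Only numpy, scipy, OpenCV 4.12 (cv2) and the standard library are available. Lean on these libraries where they do the work, as an engineer would, in place of code of your own. Each camera call takes 0.05 s, during which the arm holds its last target. There are 200 camera calls.

## Working session

There is one attempt and no reset: what is moved stays moved. The work goes in short steps, Python scripts to look and compute and a tool call to move; the robot and the scene stay as the last step left them, time stands still between calls to the robot, and variables do not carry over. Pictures are saved under pics/ and viewed, about 8 in all and at most 12, crops included, and the job is handed in when it is done.

Besides the shell and the picture viewer there is one more tool, called after "Emit:" in YAML: its name, and indented under it one key for each argument. arm_command: Moves the arm, as the interface text tells. Its arguments: {"type":"object","properties":{"moves":{"type":"array","items":{"type":"array","items":{"type":"number"}}},"squeeze":{"type":"number"}},"required":["moves"]}

```bash
mkdir -p pics; cat > h.py <<'E'
from workcell import env
import numpy as np, cv2
def grab(n):
    im,d=env.read_camera(n); c=env.get_calibration(n)
    return im,d,c
def pts(d,c):
    h,w=d.shape
    K=np.array([[c['fx'],0,c['cx']],[0,c['fy'],c['cy']],[0,0,1.]])
    u,v=np.meshgrid(np.arange(w),np.arange(h))
    p=cv2.undistortPoints(np.stack([u,v],-1).reshape(-1,1,2).astype(np.float64),K,np.array([c['k1'],0,0,0.])).reshape(h,w,2)
    P=np.dstack([p[...,0]*d,p[...,1]*d,d])
    T=np.array(c['pose']); W=P@T[:3,:3].T+T[:3,3]
    W[d==0]=np.nan
    return W
E
python3 - <<'E'
from h import *
for n in ('top','side'):
    im,d,c=grab(n); cv2.imwrite(f'pics/{n}0.png',im); np.savez(f'{n}0.npz',im=im,W=pts(d,c)); print(n,np.round(c['pose'],3).tolist(),c['fx'])
s=env.get_state(); print(s)
E
```

```text
top [[-0.023, -0.999, 0.048, 0.385], [-1.0, 0.023, -0.01, 0.081], [0.008, -0.049, -0.999, 1.561], [0.0, 0.0, 0.0, 1.0]] 487.95917817860135
side [[-0.937, -0.185, 0.297, 0.119], [-0.349, 0.46, -0.816, 1.056], [0.014, -0.868, -0.496, 0.699], [0.0, 0.0, 0.0, 1.0]] 418.396991490899
{'clock': 0.1, 'joint_pos': array([ 1.11841536e+00,  3.13914900e-01,  4.51069950e-02,  1.30360324e+00,
       -2.34462208e-06,  1.43116942e+00]), 'qvel': array([ 0.0001923 , -0.00132952,  0.00216413,  0.00110805, -0.0002398 ,
       -0.00151824]), 'tau': array([ 2.22480288e-03, -4.81723881e+01,  2.99243242e+01,  1.26881845e-02,
       -1.15891380e-04, -1.18464396e-06]), 'tcp_pos': array([0.17675428, 0.54671518, 0.24750983]), 'orientation': array([-2.34400030e-04,  1.55740426e-01,  9.87797686e-01, -7.72636342e-04]), 'wrist_force': array([-0.12787304,  0.82503284,  0.64124061]), 'ft_torque': array([ 0.01250587, -0.01194705, -0.01374549]), 'finger_gap': 0.08498709370416956}
```

View pics/top0.png

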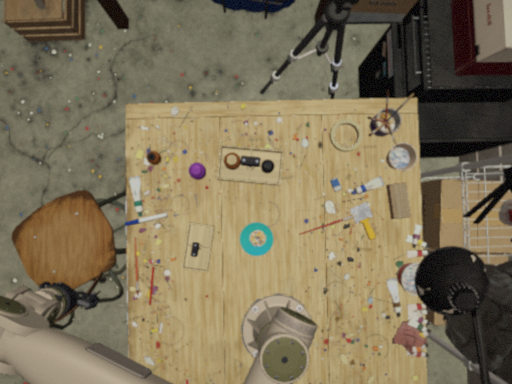

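View pics/side0.png

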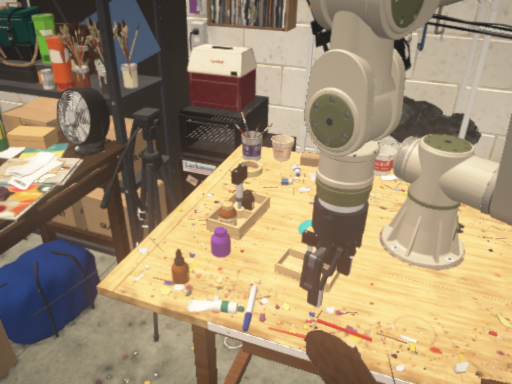

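The top view shows the large carrier at about (250,166), with the amber jar at its left end (232,160), the black grip at (250,161) and the ink at (268,166). The purple decoy is at (198,171), the dropper at (153,157), the tape at (344,136) and the smaller carrier at (198,245).

```bash
python3 - <<'E'
from h import *
z=np.load('top0.npz'); W=z['W']; im=z['im']
cv2.imwrite('pics/c1.png',cv2.resize(im[140:195,210:295],None,fx=9,fy=9,interpolation=cv2.INTER_CUBIC))
sub=W[135:200,205:300].reshape(-1,3); 
def rect(m,l):
    p=sub[m]; r=cv2.minAreaRect((p[:,:2]*1000).astype(np.float32)); print(l,len(p),p.mean(0).round(4),np.median(p[:,2]).round(4),r)
zz=sub[:,2]
rect((zz>.03)&(zz<.055),'wall'); rect((zz>.02),'all'); rect(zz>.155,'grip'); rect((zz>.166)&(zz<.18),'griptop')
rect((zz>.055)&(zz<.09),'bottles')
print(np.histogram(zz,np.arange(-.01,.2,.01)))
s=np.load('side0.npz')['W']; p=s.reshape(-1,3); 
m=(abs(p[:,0]-.72)<.15)&(abs(p[:,1]-.1)<.15)&(p[:,2]>.14)&(p[:,2]<.19);q=p[m];print('side grip',len(q),q.mean(0),q.min(0),q.max(0))
for n,(u,v) in dict(tape=(344,123),dropper=(153,157),purple=(198,171)).items(): print(n,W[v,u])
E
```

```text
wall 570 [0.5257 0.0681 0.0441] 0.0443 ((526.1951904296875, 73.74264526367188), (199.9549102783203, 110.44783782958984), 83.58039093017578)
all 1106 [0.5278 0.079  0.0714] 0.0494 ((528.42431640625, 93.61883544921875), (239.93894958496094, 110.45899200439453), 83.57052612304688)
grip 178 [0.5252 0.0739 0.1708] 0.1708 ((525.9235229492188, 74.08235931396484), (55.468448638916016, 26.405149459838867), 83.0853042602539)
griptop 169 [0.5253 0.074  0.1712] 0.1711 ((525.4830322265625, 74.74012756347656), (54.6768684387207, 25.961605072021484), 86.45828247070312)
bottles 277 [0.5332 0.1037 0.0708] 0.0688 ((535.3639526367188, 79.07795715332031), (149.25563049316406, 50.23319625854492), 86.10440063476562)
(array([2017, 2300,  711,   65,  113,  394,  107,  109,   48,   76,    2,
          0,    0,    0,    5,    4,    6,   70,  107,    0]), array([-0.01,  0.  ,  0.01,  0.02,  0.03,  0.04,  0.05,  0.06,  0.07,
        0.08,  0.09,  0.1 ,  0.11,  0.12,  0.13,  0.14,  0.15,  0.16,
        0.17,  0.18,  0.19]))<stdin>:12: RuntimeWarning: Mean of empty slice.
  ret = um.true_divide(
Traceback (most recent call last):
ValueError: zero-size array to reduction operation minimum which has no identity
```

View pics/c1.png

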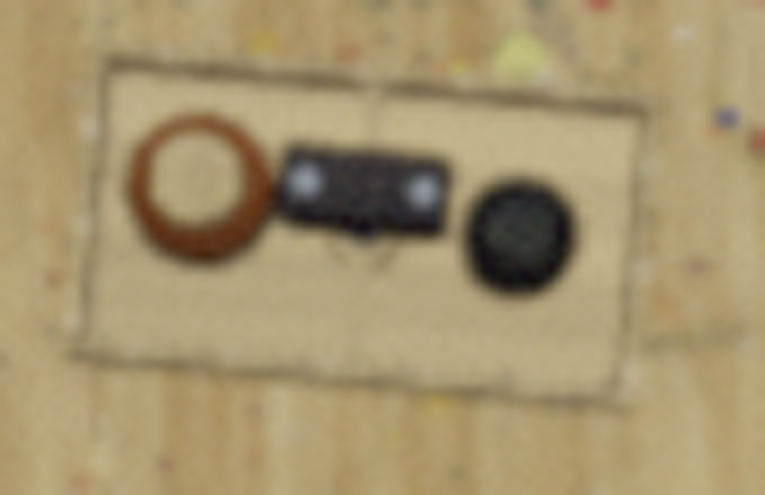

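The crop shows the carrier's outline, the black grip (365,190), the jar (200,188) and the ink (520,237). The carrier is centred at about (0.526, 0.074) with yaw of about -6.4°. I'll go above the grip at the present height.

Emit:
arm_command:
  moves:
    - [0, -478, -343, 0, 1.37]
    - [0, -478, -343, 0, 1.37]
    - [0, -478, -343, 0, 1.37]
    - [0, -478, -343, 0, 1.37]
    - [0, -478, -343, 0, 1.37]
    - [0, -478, -343, 0, 1.37]
    - [0, -478, -343, 0, 1.37]
    - [0, -478, -343, 0, 1.37]
    - [0, -478, -343, 0, 1.37]
    - [0, -478, -343, 0, 1.37]
    - [0, -478, -343, 0, 1.37]
    - [0, -478, -343, 0, 1.37]

```text
clock: 1.3
tcp_pos: [0.5274, 0.0711, 0.2478]
orientation: [-0.0, 0.746, 0.666, -0.0]
wrist_force: [1.4, 0.5, -0.8]
finger_gap: 0.0854
```

Emit:
arm_command:
  moves:
    - [0, 0, 0, 0, 0]
    - [0, 0, 0, 0, 0]

```text
clock: 1.5
tcp_pos: [0.5261, 0.0729, 0.2475]
orientation: [-0.001, 0.746, 0.666, -0.001]
wrist_force: [-1.2, -0.0, 0.2]
finger_gap: 0.0856
```

```bash
python3 - <<'E'
from h import *
from scipy.spatial.transform import Rotation as R
s=env.get_state(); q=s['orientation']; M=R.from_quat(np.r_[q[1:],q[0]]).as_matrix()
print(s['clock'],s['tcp_pos'],'x ang',np.degrees(np.arctan2(M[1,0],M[0,0])),M[:,2],s['joint_pos'],s['wrist_force'])
im,d,c=grab('side'); W=pts(d,c)
cv2.imwrite('pics/s1.png',cv2.resize(im[130:250,160:330],None,fx=4.5,fy=4.5,interpolation=cv2.INTER_CUBIC))
p=W.reshape(-1,3); dark=(im.max(2)<75).ravel()
m=(abs(p[:,0]-.526)<.06)&(abs(p[:,1]-.074)<.06)&(p[:,2]>.125)&(p[:,2]<.19);q=p[m]
print('side grip',len(q)); 
if len(q): print(q.mean(0),np.percentile(q,[3,97],axis=0))
z=np.load('top0.npz')['W']
for n,(u,v) in dict(tape=(344,123),dropper=(153,157),purple=(198,171)).items(): print(n,z[v,u])
E
```

```text
1.5 [0.52612601 0.07285713 0.24752523] x ang 83.45299036061712 [-1.73385697e-03  3.85923144e-04 -9.99998422e-01] [-1.37847900e-02  2.29585727e-01 -6.78919033e-02  1.27505771e+00
  3.61986388e-04  1.67127793e+00] [-1.17742937 -0.00407045  0.21631615]
side grip 264
[0.51805617 0.08662701 0.15814716] [[0.50752543 0.05565887 0.13401152]
 [0.53457039 0.10538052 0.1738285 ]]
tape [ 0.65478887 -0.23153766  0.01353346]
dropper [0.55244482 0.36994503 0.07225288]
purple [0.50601393 0.23248225 0.0748923 ]
```

View pics/s1.png

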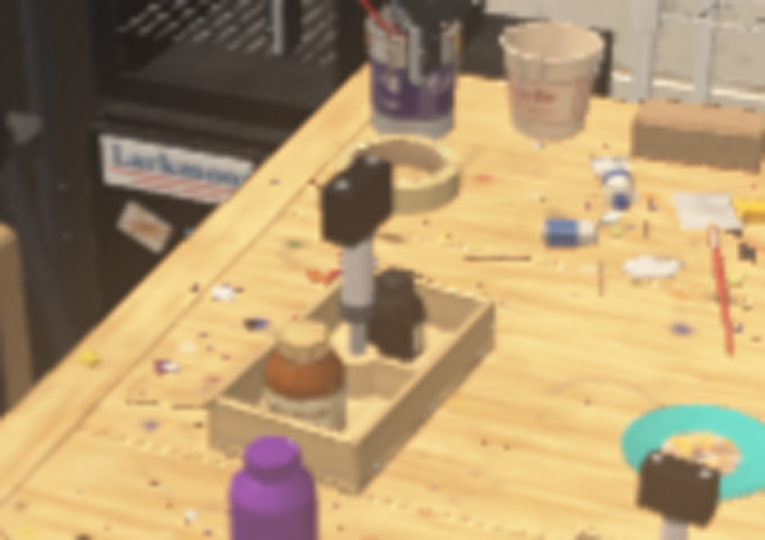

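The side crop shows the black grip at (357,200), free of the fingers, with one open finger at (415,50). Everything is upright. Side depth agrees with the top fix to about 3 mm, so I'm descending.

Emit:
arm_command:
  moves:
    - [0, 1, 0, 25, 0]
    - [0, 1, 0, 50, 0]
    - [0, 1, 0, 70, 0]
    - [0, 1, 0, 85, 0]
    - [0, 1, 0, 92, 0]
    - [0, 1, 0, 96, 0]
    - [0, 1, 0, 96, 0]
    - [0, 1, 0, 96, 0]

```text
clock: 2.35
tcp_pos: [0.5268, 0.075, 0.1532]
orientation: [0.0, 0.745, 0.667, 0.001]
wrist_force: [0.4, 0.5, -0.8]
finger_gap: 0.0858
```

```bash
python3 - <<'E'
from h import *
s=env.get_state(); print(s['tcp_pos'],s['wrist_force'])
im,d,c=grab('side')
cv2.imwrite('pics/s2.png',cv2.resize(im[110:240,180:310],None,fx=4.6,fy=4.6,interpolation=cv2.INTER_CUBIC))
E
```

```text
[0.52675138 0.0750075  0.15316498] [ 0.43439684  0.50849526 -0.80317418]
```

View pics/s2.png

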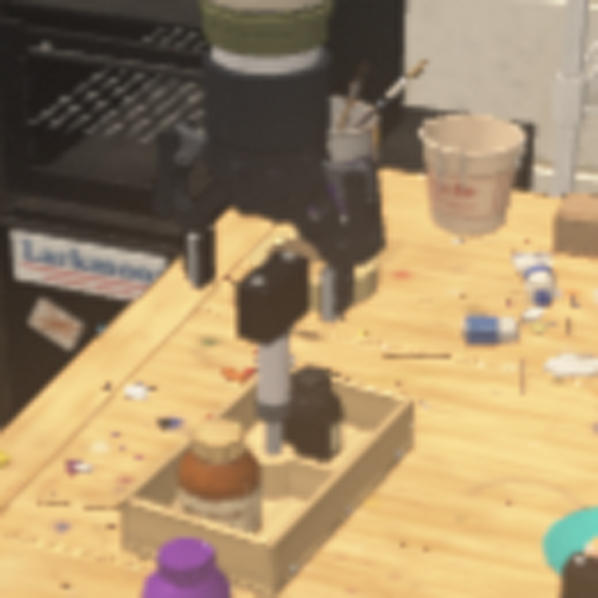

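The fingers straddle the grip evenly: tips at (202,270) and (332,305), grip at (272,295). I'm closing in two stages.

Emit:
arm_command:
  moves:
    - [0.5, 0, 0, 0, 0]
    - [0.5, 0, 0, 0, 0]
    - [0.5, 0, 0, 0, 0]
    - [0.6, 0, 0, 0, 0]
    - [0.62, 0, 0, 0, 0]
    - [0.62, 0, 0, 0, 0]
  squeeze: 25

```text
clock: 3.0
tcp_pos: [0.5263, 0.0746, 0.1523]
orientation: [-0.0, 0.746, 0.666, -0.0]
wrist_force: [-0.0, -0.1, -0.1]
finger_gap: 0.0323
```

Emit:
arm_command:
  moves:
    - [0.66, 0, 0, 0, 0]
    - [0.7, 0, 0, 0, 0]
    - [0.74, 0, 0, 0, 0]
    - [0.8, 0, 0, 0, 0]
    - [1, 0, 0, 0, 0]
    - [1, 0, 0, 0, 0]

```text
clock: 3.6
tcp_pos: [0.5251, 0.0748, 0.1521]
orientation: [-0.001, 0.746, 0.666, -0.001]
wrist_force: [-5.9, -0.1, 3.0]
finger_gap: 0.0257
```

Emit:
arm_command:
  moves:
    - [1, 0, 0, 0, 0]
    - [1, 0, 0, 0, 0]
    - [1, 0, 0, 0, 0]
  squeeze: 60

```text
clock: 3.9
tcp_pos: [0.5251, 0.0748, 0.1521]
orientation: [-0.001, 0.746, 0.666, -0.001]
wrist_force: [-5.7, 0.4, 4.8]
finger_gap: 0.0252
```

```bash
python3 - <<'E'
from h import *
s=env.get_state(); print(s['clock'],s['tcp_pos'],s['wrist_force'],s['finger_gap'],s['ft_torque'])
im,d,c=grab('side')
cv2.imwrite('pics/s3.png',cv2.resize(im[110:240,180:310],None,fx=4.6,fy=4.6,interpolation=cv2.INTER_CUBIC))
E
```

```text
3.9 [0.52509132 0.07480796 0.15212989] [-5.65016534  0.35949255  4.80259895] 0.025166140866544725 [ 0.08936074  1.4670954  -0.05044859]
```

View pics/s3.png

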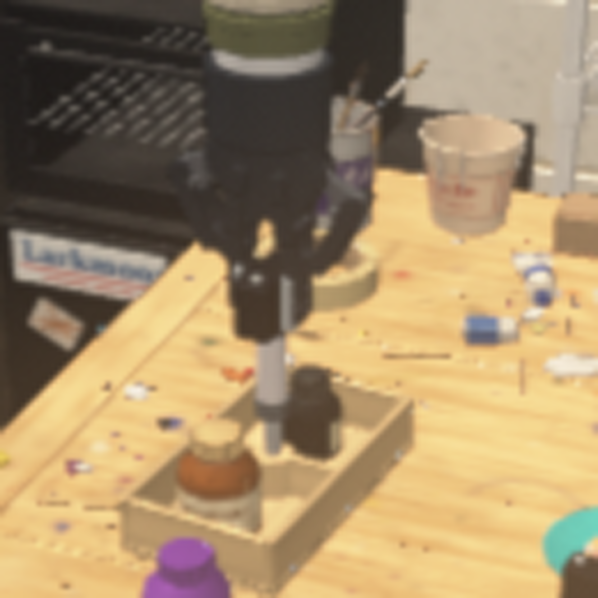

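Grasped, with the grip held square at (265,295), gap 25 mm. There is a 6 N sideways preload, so I'll relieve it with -1.2 mm along tool y.

Emit:
arm_command:
  moves:
    - [1, 0, -0.6, 0, 0]
    - [1, 0, -1.2, -0.5, 0]
    - [1, 0, -1.2, -0.5, 0]
    - [1, 0, -1.2, -0.5, 0]

```text
clock: 4.35
tcp_pos: [0.5248, 0.0748, 0.1524]
orientation: [-0.0, 0.746, 0.666, -0.0]
wrist_force: [-3.5, 0.3, -1.3]
finger_gap: 0.0252
```

```bash
python3 - <<'E'
from h import *
s=env.get_state(); print(s['clock'],s['tcp_pos'],s['wrist_force'],s['finger_gap'],s['ft_torque'])
E
```

```text
4.35 [0.52483931 0.07483176 0.15243331] [-3.46086411  0.3379938  -1.3057276 ] 0.02518827431489252 [ 0.10515544  0.8567614  -0.07334623]
```

Emit:
arm_command:
  moves:
    - [1, 0, -0.8, 0, 0]
    - [1, 0, -1.5, -1, 0]
    - [1, 0, -1.5, -4, 0]
    - [1, 0, -1.5, -7, 0]
    - [1, 0, -1.5, -10, 0]
    - [1, 0, -1.5, -13, 0]
    - [1, 0, -1.5, -16, 0]
    - [1, 0, -1.5, -18, 0]
    - [1, 0, -1.5, -19.5, 0]
    - [1, 0, -1.5, -20, 0]
    - [1, 0, -1.5, -20, 0]
    - [1, 0, -1.5, -20, 0]

```text
clock: 5.55
tcp_pos: [0.524, 0.075, 0.1729]
orientation: [0.0, 0.746, 0.666, 0.0]
wrist_force: [1.7, -0.7, -2.9]
finger_gap: 0.0251
```

```bash
python3 - <<'E'
from h import *
s=env.get_state(); print(s['clock'],s['tcp_pos'],s['wrist_force'],s['finger_gap'],s['ft_torque'])
im,d,c=grab('side')
cv2.imwrite('pics/s4.png',cv2.resize(im[140:240,190:290],None,fx=6,fy=6,interpolation=cv2.INTER_CUBIC))
E
```

```text
5.55 [0.52401734 0.07496025 0.17285906] [ 1.66032505 -0.70018757 -2.91096736] 0.02510744104321382 [-0.12174709 -0.76222621 -0.01675785]
```

View pics/s4.png

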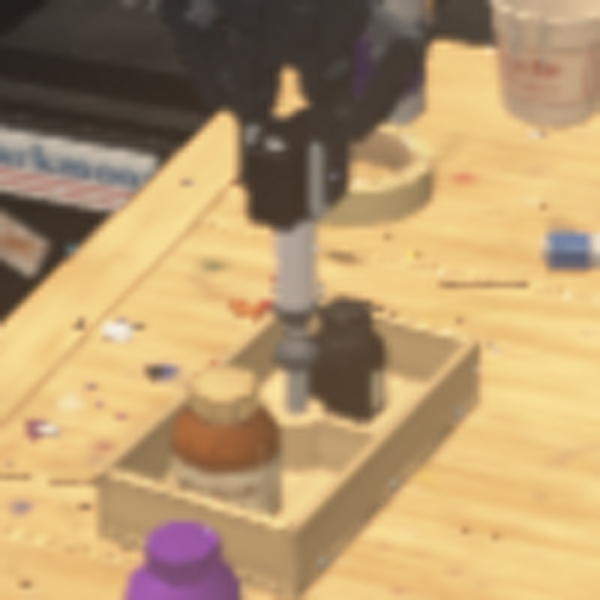

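The sleeve is drawn up with the rings laid bare below it at (295,330), and the carrier still stands flat. TCP rise is about 20.5 mm and the force 2.9 N. I'll hold a second, then lift.

Emit:
arm_command:
  moves:
    - [1, 0, 0, 0, 0]
    - [1, 0, 0, 0, 0]
    - [1, 0, 0, 0, 0]
    - [1, 0, 0, 0, 0]
    - [1, 0, 0, 0, 0]
    - [1, 0, 0, 0, 0]
    - [1, 0, 0, 0, 0]
    - [1, 0, 0, 0, 0]
    - [1, 0, 0, 0, 0]
    - [1, 0, 0, 0, 0]
    - [1, 0, 0.4, 0, 0]
    - [1, 0, 0.4, 0, 0]

```text
clock: 6.8
tcp_pos: [0.5238, 0.075, 0.1727]
orientation: [-0.0, 0.746, 0.666, -0.0]
wrist_force: [0.8, -0.4, -2.3]
finger_gap: 0.0253
```

Emit:
arm_command:
  moves:
    - [1, 0, 0, -1, 0]
    - [1, 0, 0, -3, 0]
    - [1, 0, 0, -5, 0]
    - [1, 0, 0, -7, 0]
    - [1, 0, 0, -9, 0]
    - [1, 0, 0, -11, 0]
    - [1, 0, 0, -13, 0]
    - [1, 0, 0, -15, 0]
    - [1, 0, 0, -17, 0]
    - [1, 0, 0, -19, 0]
    - [1, 0, 0, -21, 0]
    - [1, 0, 0, -23, 0]

```text
clock: 8.0
tcp_pos: [0.5237, 0.075, 0.1957]
orientation: [-0.0, 0.746, 0.666, -0.0]
wrist_force: [0.2, -0.1, -5.7]
finger_gap: 0.0257
```

Emit:
arm_command:
  moves:
    - [1, 0, 0, -2, 0]
    - [1, 0, 0, -4, 0]
    - [1, 0, 0, -6, 0]
    - [1, 0, 0, -8, 0]
    - [1, 0, 0, -10, 0]
    - [1, 0, 0, -12, 0]
    - [1, 0, 0, -14, 0]
    - [1, 0, 0, -16, 0]
    - [1, 0, 0, -18, 0]
    - [1, 0, 0, -19, 0]
    - [1, 0, 0, -20, 0]
    - [1, 0, 0, -20, 0]

```text
clock: 9.2
tcp_pos: [0.5241, 0.0749, 0.2159]
orientation: [0.0, 0.746, 0.666, 0.0]
wrist_force: [-0.1, 0.5, -5.8]
finger_gap: 0.0252
```

```bash
python3 - <<'E'
from h import *
s=env.get_state(); print(s['clock'],s['tcp_pos'],s['wrist_force'],s['finger_gap'],s['ft_torque'])
im,d,c=grab('side')
cv2.imwrite('pics/s5.png',cv2.resize(im[120:240,180:300],None,fx=5,fy=5,interpolation=cv2.INTER_CUBIC))
E
```

```text
9.2 [0.52409428 0.0749406  0.21590593] [-0.066388    0.52775415 -5.7952785 ] 0.025195465620289754 [-0.01709766 -0.03578577 -0.0263785 ]
```

View pics/s5.png

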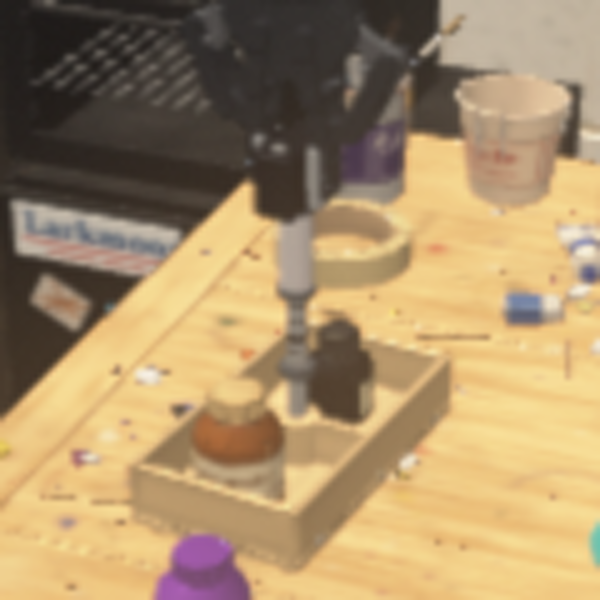

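The carrier is off the table and level with the bottles upright; the sleeve and bare rings show at (297,330). Force of 5.8 N puts the scale at about 46 mm and the clearance at about 17 mm. Raising another 33 mm.

Emit:
arm_command:
  moves:
    - [1, 0, 0, -2, 0]
    - [1, 0, 0, -5, 0]
    - [1, 0, 0, -9, 0]
    - [1, 0, 0, -13, 0]
    - [1, 0, 0, -17, 0]
    - [1, 0, 0, -21, 0]
    - [1, 0, 0, -25, 0]
    - [1, 0, 0, -28, 0]
    - [1, 0, 0, -30, 0]
    - [1, 0, 0, -32, 0]
    - [1, 0, 0, -33, 0]
    - [1, 0, 0, -33, 0]

```text
clock: 10.45
tcp_pos: [0.5241, 0.0749, 0.2489]
orientation: [0.0, 0.746, 0.666, 0.0]
wrist_force: [-0.5, 0.9, -5.6]
finger_gap: 0.0253
```

Emit:
arm_command:
  moves:
    - [1, 0, 0, 0, 0]
    - [1, 0, 0, 0, 0]
    - [1, 0, 0, 0, 0]
    - [1, 0, 0, 0, 0]
    - [1, 0, 0, 0, 0]
    - [1, 0, 0, 0, 0]
    - [1, 0, 0, 0, 0]
    - [1, 0, 0, 0, 0]

```text
clock: 11.25
tcp_pos: [0.5241, 0.0749, 0.2488]
orientation: [0.0, 0.746, 0.666, 0.0]
wrist_force: [-0.5, 0.3, -5.6]
finger_gap: 0.0249
```

```bash
python3 - <<'E'
from h import *
s=env.get_state(); print(s['clock'],s['tcp_pos'],s['wrist_force'],s['finger_gap'],s['ft_torque'],abs(s['qvel']).max())
im,d,c=grab('side'); W=pts(d,c)
cv2.imwrite('pics/s6.png',cv2.resize(im[100:240,150:310],None,fx=4.2,fy=4.2,interpolation=cv2.INTER_CUBIC))
# carrier rim height from top view, and tilt via plane fit
im,d,c=grab('top'); T=pts(d,c).reshape(-1,3)
a=np.radians(-6.5); e=(T[:,:2]-[.524,.075])@np.array([[np.cos(a),-np.sin(a)],[np.sin(a),np.cos(a)]])
m=(abs(e[:,0])<.062)&(abs(e[:,1])<.107)&(T[:,2]>.085)&(T[:,2]<.105)&((abs(e[:,0])>.045)|(abs(e[:,1])>.09))
q=T[m]; A=np.c_[q[:,:2]-q[:,:2].mean(0),np.ones(len(q))]; k=np.linalg.lstsq(A,q[:,2],rcond=None)[0]
print('rim',len(q),'z-0.045(top)',np.median(q[:,2])-.045,'slopes',k[:2], cv2.minAreaRect((q[:,:2]*1000).astype(np.float32)))
Z=np.load('top0.npz')['W'].reshape(T.shape)
for n,x,y,r in (('tape',.64,-.23,.08),('dropper',.552,.37,.03)):
    for P in (Z,T):
        b=(np.hypot(P[:,0]-x,P[:,1]-y)<r)&(P[:,2]>.012); print(n,P[b].mean(0).round(4),b.sum())
E
```

```text
11.25 [0.52407023 0.07493496 0.24879833] [-0.4905102   0.3149844  -5.55154268] 0.02493842394494983 [ 0.01377622 -0.00814492 -0.00029417] 0.0010233382598184607
rim 195 z-0.045(top) 0.051302630629998555 slopes [-1.09417632e-05 -1.19841334e-03] ((525.6260986328125, 73.90754699707031), (200.20558166503906, 110.63075256347656), 83.20824432373047)
tape [ 0.6177 -0.2399  0.0363] 462
tape [ 0.6175 -0.2403  0.0357] 461
dropper [0.5541 0.3744 0.0505] 165
dropper [0.5538 0.3743 0.0501] 168
```

View pics/s6.png

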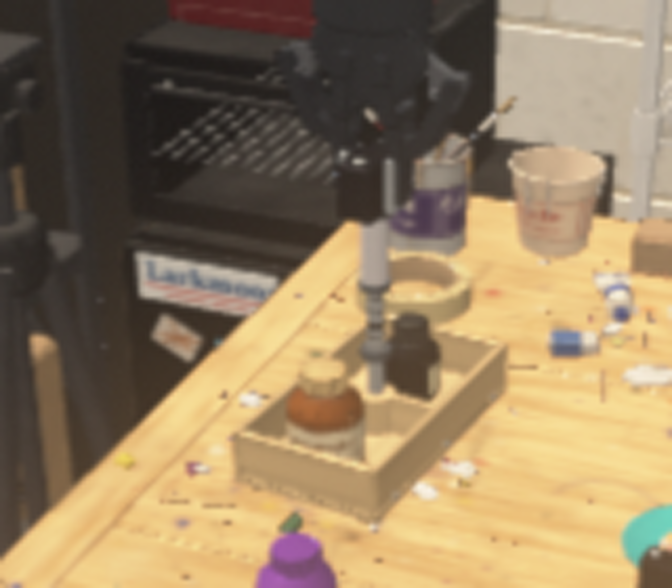

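The carrier hangs level at about (370,430) with both bottles upright. Clearance is about 51 mm, slope about 1 mrad, the scale reads about 46 mm and the bystanders haven't moved. I'm handing in.

```bash
python3 -c "
from workcell import env; env.hand_in()"
```

```text
the job is handed in; nothing more can be done
```

The carrier was weighed and handed in hanging from the grip, about 51 mm clear of the table. The verdict isn't reported, so what follows is from my own checks.

- **Draw:** I took the black grip by its flat sides, drew the scale out about 20 mm and held it there for over a second. The wrist force read 2.3–2.9 N, and the picture at the start of the hold showed the carrier flat on the table.
- **Lift:** I then raised it straight up at no more than 40 mm/s, 96 mm of grip rise in all.
- **Final state (11 s on the clock):**
  - The rim slope is about 1 mrad and the arm is still.
  - Both bottles stand upright, and the carrier is within about 2 mm of its start horizontally.
  - Tape and dropper are unmoved to within 1 mm. I did not measure the eraser separately, but the arm never went near that side.
- **Reading:** The scale stands at about 46 mm (5.6 N, about 0.57 kg). This comes from the wrist force and from grip rise less clearance, which agree to about 1 mm; I did not count the rings in the picture.
- **Off-plan:** Closing the gripper briefly pushed the grip sideways with about 6 N. I relieved that before drawing the scale.

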